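# Check that the hand levers of a drawing-board riser stop short of the grab bar

### The job

Check that both hand levers of the drawing-board riser stop short of the grab bar, first the left one and then the right one as you see them from the robot: with the backs of shut fingers, from the board side, press the lever in towards the bar until it comes up against its stop, keep it held on the stop for a good second, then ease it all the way back out without letting it snap. Only one lever may be in at a time, or the board is released. Only press: nothing is gripped, do not touch the bar or the side of a lever that faces it, do not use brute force, and leave everything else where it stands.

Things in the scene. Friction and masses are not known exactly. Their poses are not given: they have to be found in the camera images.
- left_pad (a point): Point to press on the left hand lever: middle of the flat, upright outer face of its blade (away from the grab bar), flat for 25 mm either side, 108 mm from the pivot, 125 mm above the desk. At rest 78 mm from the bar's axis, with 72 mm of free space beyond it up to the drawing board. x points level out of the face, away from the bar (press along -x); y runs level along the blade to the left. Moves with the lever.
- left_lever (a joint): Angle of the left lever on its upright pivot, rad: 0 fully out, at rest; grows as it is pressed in; hard stop at 0.30 (about 32 mm at the pad, leaving some 24 mm to the grip). The return spring pushes back with 2 N at the pad at first, 4 N at the end; then the force rises steeply. 8 to 20 N is a firm press. Let go suddenly it snaps back at over 4 rad/s.
- left_blade: Outer half (away from the bar) of the left lever's cast aluminium blade, with its 17 mm ball end: this is pressed. The blade is 11 mm thick, spans 117 to 133 mm above the desk, and runs 150 mm from the pivot towards the left end of the bar. Origin at the pivot, axes as the pad's.
- left_inner: Inner half of the same blade, the face that looks at the grab bar: not to be touched. Origin at the pivot.
- right_pad (a point): Point to press on the right hand lever: middle of the flat, upright outer face of its blade (away from the grab bar), flat for 25 mm either side, 108 mm from the pivot, 125 mm above the desk. At rest 78 mm from the bar's axis, with 72 mm of free space beyond it up to the drawing board. x points level out of the face, away from the bar (press along -x); y runs level along the blade to the left. Moves with the lever.
- right_lever (a joint): Angle of the right lever on its upright pivot, rad: 0 fully out, at rest; grows as it is pressed in; hard stop at 0.26 (about 28 mm at the pad, leaving some 28 mm to the grip). The return spring pushes back with 2 N at the pad at first, 4 N at the end; then the force rises steeply. 8 to 20 N is a firm press. Let go suddenly it snaps back at over 4 rad/s.
- right_blade: Outer half (away from the bar) of the right lever's cast aluminium blade, with its 17 mm ball end: this is pressed. The blade is 11 mm thick, spans 117 to 133 mm above the desk, and runs 150 mm from the pivot towards the right end of the bar. Origin at the pivot, axes as the pad's.
- right_inner: Inner half of the same blade, the face that looks at the grab bar: not to be touched. Origin at the pivot.
- grab_bar: Level bent tube across the front of the riser, 25 mm thick with two ribbed rubber grips of 33 mm, axis 125 mm above the desk, 560 mm wide, ends bent back to the board's sides. The levers are clamped on it like bicycle brake levers, between bar and board, pivots near the middle, free ends outwards. Origin on the desk under the middle of the bar; x level from bar to board, y along the bar to the left. Fixed.
- riser: The riser: base frame, scissor links and a 500 x 360 x 22 mm drawing board tilted 10 degrees; its near edge is parallel to the bar, 150 mm from its axis, 108 mm high (stop strip up to 120 mm), and it rises to 170 mm away from the robot. Same origin and axes as grab_bar. Stands fixed on the desk.
- bolete_big: Loose mushroom standing on its stem, 99 mm tall, cap 101 mm. Origin under the stem.
- bolete_small: Loose mushroom, 53 mm tall, cap 55 mm, standing on the desk below the gap between bar and board. Origin under the stem.
- eraser: Loose white eraser, 56 x 22 x 13 mm, lying on the desk under the left lever. Origin in its underside.
- paint_tube: Loose paint tube, 100 x 30 x 18 mm, lying on the desk under the right lever. Origin in its underside.
- tumbler: Loose empty water glass, 76 mm wide, 105 mm tall. Origin in its underside.
- brush: Loose thin paint brush, 200 mm long and 7 mm thick, lying on the desk in front of the bar. Origin in its underside.
- phone: Loose keypad phone, 105 x 46 x 14 mm, lying flat. Origin in its underside.
- paper_roll: Loose roll of paper, 110 mm wide, 98 mm tall, standing. Origin in its underside.

How it is judged:
By the outcome, as a careful person would: the job done as asked, in the order asked, and still so for the second after the job is handed in, with the robot touching nothing.
It also fails if it takes over 51 s, if anything falls off the work surface, if the arm or the gripper's body presses on something with over 40 N, if the wrist force passes 120 N, or if a joint passes its speed limit or range.

### The arm

A 6-joint arm with a two-finger parallel gripper is mounted at the origin on the work surface. World frame = base frame: x ahead of the robot, y to its left, z up, the work surface at z = 0. Lengths are in m, angles in degrees, forces in N, time in s.
With the tool pointing down it reaches from about 0.25 to 0.725 m from the base axis. Payload 9.7 kg.
Tool frame: the origin (TCP) lies between the finger pads; the fingertips stand 11 mm ahead of it and the grasp point (between the pads) lies 8 mm behind it; z points along the fingers, y is the line along which they close (so a half turn about z gives the same grasp; the last joint's range is limited). The gripper opens to 85 mm and grips with 20 to 120 N. Pads are 22 mm wide; open, the fingers measure 114 mm over their backs; the gripper's body (76 mm by 85 mm) begins 54 mm behind the grasp point. The pads swing forward as they close: fully open they stand 13 mm farther back than shut.
Start: joints at [-66.463, 4.979, 10.078, 95.1, 0, 90], TCP at [0.22, -0.504, 0.242] pointing down, gripper open.
Joint ranges: [-179.16, 179.16], [-48.56, 103.87], [-65.8, 70.77], [-126.05, 130.52], [-82.76, 87.17], [-180, 180]. Speed limits (degrees/s): [127.2, 127.2, 147.25, 180, 180, 180].

### API

Orientations are given as [roll, pitch, yaw] about the fixed x, y, z axes, in that order (R = Rz(yaw) Ry(pitch) Rx(roll)).
In Python, from workcell import monitor, cams, ticket gives the robot as it stands.
- The arm moves only by the tool carry_out, never from a script. Its argument "plan" is a list of rows, each an object with "travel": the shift along the world's x, y, z as a fraction of full scale, a list of three; "angular": the turn, a rotation vector about the world's x, y, z as a fraction of full scale, a list of three; "grip": the gripper's target within -1 to 1 (fully open at 1, half-way at 0, shut at -1). In form: [{"travel": [x, y, z], "angular": [ax, ay, az], "grip": grip}, ...]. A call has 1 to 8 rows; each row is the pose to reach, as a shift and turn from the pose commanded when the call began; what a row does not reach only later rows make up. Full scale, the value 1, is 300 mm for a shift and 0.5 rad for a turn. A row lasts 1/12 s, in which the tool goes at most 41.7 mm and 7.16 degrees, less where a joint would pass 70% of its speed; a pose out of reach is approached as far as the arm can. A call with a number of a shift or a turn outside -1 to 1 is refused whole. A call with a gripper value outside its range is refused whole. The fingers move at their own pace and stop on an object; "grip_force" is the grip in N (left out, the last holds). Time passes only in rows, so rows that repeat a pose let the fingers close. It gives the time, the measured TCP pose, the force, the opening and the grip force at its end, in the units of the state.
- monitor.get_obs(): the state, without advancing time (a new reading comes with each control period).
- cams.camera(name): name is "scene" or "top" or "wrist"; returns a dict with "frame" (400x640x3 uint8, red, green, blue), "mtx" (3x3 intrinsics, pixels), "view" (4x4, takes a point from world to camera coordinates); the wrist camera has in their place "T_tool_cam" (4x4, takes a point from camera to tool coordinates, whose origin is the TCP and whose axes are the flange's). Camera axes: x right, y up, looking along -z (the intrinsics and any distortion apply to the point x, -y, -z); pixel columns grow to the right and rows downward; lengths in m; the calibration is good to about 2 mm. The wrist camera is an equidistant fisheye: a pixel r from the principal point sees the ray r / f radians off the axis. A picture is of the moment at which its call begins: read the wrist's pose just before it. There is no depth.
- ticket.job_done(): hands the job in; it is judged then, once.
The state is a dict: "time": time; "q": joint angles; "qd": joint speeds; "joint_efforts": joint torques, N m; "ee_pos": TCP position; "tcp_rot": TCP orientation; "wrist_force": force on the tool from outside, world axes, zero at the start; "torque": the same for the moment, N m; "opening": finger opening in m; "grasp_force": force on a finger pad.
Only numpy, scipy, OpenCV 4.12 (cv2) and the standard library are available. Lean on these libraries where they do the work, as an engineer would, in place of code of your own. Each camera call takes 0.05 s, during which the arm holds its last target. There are 200 camera calls.

## Working session

There is one attempt and no reset: what is moved stays moved. The work goes in short steps, Python scripts to look and compute and a tool call to move; the robot and the scene stay as the last step left them, time stands still between calls to the robot, and variables do not carry over. Pictures are saved under pics/ and viewed, at most 10 in all, crops included, and the job is handed in when it is done.

Besides the shell and the picture viewer there is one more tool, called as name(argument=value, ...) on one line, values as JSON. carry_out: Moves the arm, as the interface text tells. Its arguments: {"type":"object","properties":{"plan":{"type":"array","items":{"type":"object","properties":{"travel":{"type":"array","items":{"type":"number"}},"angular":{"type":"array","items":{"type":"number"}},"grip":{"type":"number"}}}},"grip_force":{"type":"number"}},"required":["plan"]}

```bash
ls; mkdir -p pics
python3 - <<'E'
from workcell import monitor, cams
import cv2
print(monitor.get_obs())
for n in("scene","top"):
    c=cams.camera(n); cv2.imwrite(f"pics/{n}0.png",c["frame"][:,:,::-1]); print(n,c["mtx"].tolist(),c["view"].round(4).tolist(),[k for k in c])
E
```

```text
pics
{'time': 0.0, 'q': array([-6.64621693e+01,  5.00965749e+00,  1.00345095e+01,  9.50995870e+01,
        2.56034187e-04,  9.00015307e+01]), 'qd': array([-0.01235016,  0.04641987,  0.0251591 , -0.00825732,  0.01199266,
        0.05671446]), 'joint_efforts': array([-1.51872533e-03, -5.20391607e+01,  4.64795423e+01,  1.65160076e-02,
       -1.60115428e-04, -3.38986251e-05]), 'ee_pos': array([ 0.21955954, -0.50403895,  0.2415974 ]), 'tcp_rot': array([-1.79925265e+02, -2.54037333e-04,  2.35362996e+01]), 'wrist_force': array([1.40722534, 0.40218857, 0.34377415]), 'torque': array([0.00506847, 0.00319599, 0.04050406]), 'grasp_force': 0.0, 'opening': 0.08548394405917305}
scene [[419.3208539637994, 0.0, 321.4422576036296], [0.0, 419.3208539637994, 195.50437542324755], [0.0, 0.0, 1.0]] [[-0.8167, 0.577, 0.0101, 0.3805], [-0.4681, -0.6725, 0.5733, 0.1691], [0.3376, 0.4635, 0.8193, -1.6686], [0.0, 0.0, 0.0, 1.0]] ['frame', 'mtx', 'view']
top [[370.84617424680744, 0.0, 317.9171216788802], [0.0, 370.84617424680744, 197.2169534010383], [0.0, 0.0, 1.0]] [[0.0242, -0.9997, -0.0084, -0.021], [0.9906, 0.0228, 0.1351, -0.4701], [-0.1348, -0.0115, 0.9908, -1.053], [0.0, 0.0, 0.0, 1.0]] ['frame', 'mtx', 'view']
```

View pics/top0.png

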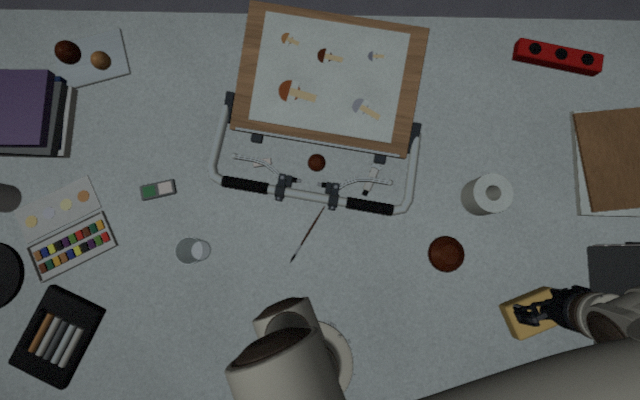

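View pics/scene0.png

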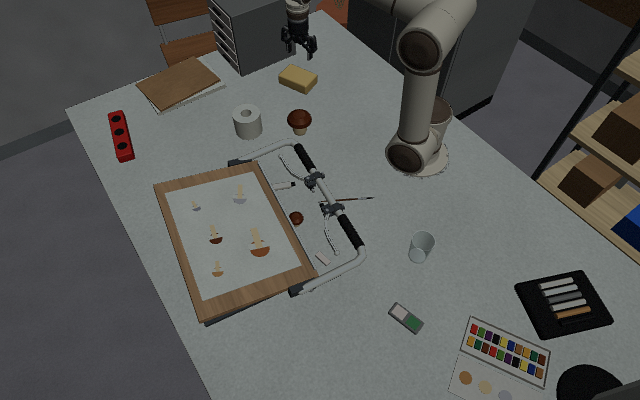

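The top view shows the riser with the bar from about (215,180) to (405,208). The left lever tip is near (235,157), the right one near (392,183). I'll enlarge both views.

```bash
cat > h.py <<'E'
import numpy as np, cv2
from workcell import monitor, cams
def ray(c,u,v):
    K,V=np.array(c["mtx"]),np.array(c["view"]); d=np.linalg.inv(K)@[u,v,1]; d=np.array([d[0],-d[1],-d[2]])
    R=V[:3,:3]; return -R.T@V[:3,3], R.T@d
def onz(c,u,v,z):
    o,d=ray(c,u,v); return o+d*(z-o[2])/d[2]
def proj(c,p):
    q=np.array(c["view"])@np.append(p,1); q=np.array(c["mtx"])@[q[0],-q[1],-q[2]]; return q[:2]/q[2]
E
python3 - <<'E'
from h import *
t=cams.camera("top"); f=t["frame"]
cv2.imwrite("pics/tc.png",cv2.resize(f[130:220,205:425,::-1],None,fx=3.6,fy=3.6,interpolation=cv2.INTER_CUBIC))
s=cams.camera("scene"); g=s["frame"]
cv2.imwrite("pics/sc.png",cv2.resize(g[130:280,230:380,::-1],None,fx=4,fy=4,interpolation=cv2.INTER_CUBIC))
# grips: dark blobs
m=(f.max(2)<35).astype(np.uint8); m[:165]=0;m[220:]=0;m[:,:210]=0;m[:,410:]=0
n,l,st,ce=cv2.connectedComponentsWithStats(m)
for i in range(1,n):
    if st[i,4]>25: print(st[i],ce[i],onz(t,*ce[i],.125))
E
```

```text
[222 176  47  18 478] [244.50209205 184.26569038] [0.48834425 0.18720248 0.125     ]
[346 197  47  18 485] [369.50927835 205.91546392] [ 0.43757542 -0.14876638  0.125     ]
```

View pics/tc.png

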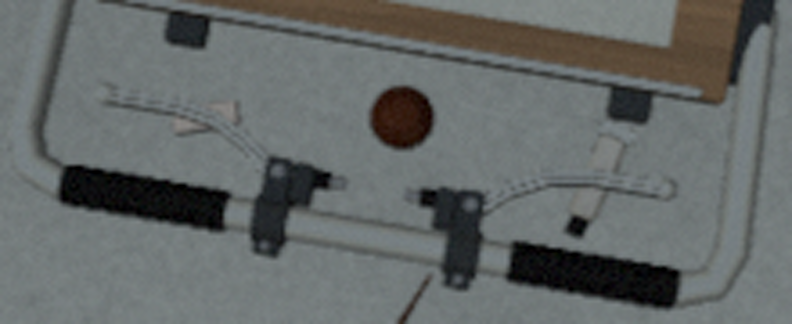

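View pics/sc.png

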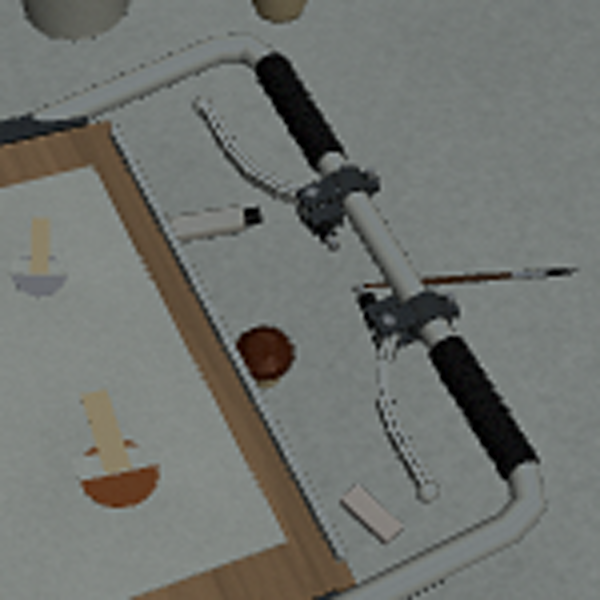

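The enlarged views show the left ball end at about (235,156), its pivot at (282,175), the right ball end at (391,182) and its pivot at (336,186). At rest both blades splay slightly away from the bar. Next I convert these pixels to positions.

Run:
```python
from h import *
t=cams.camera("top"); s=cams.camera("scene"); g=s["frame"]
m=(g.max(2)<35).astype(np.uint8); m[:135]=0;m[255:]=0;m[:,:290]=0;m[:,370:]=0
n,l,st,ce=cv2.connectedComponentsWithStats(m)
for i in range(1,n):
    if st[i,4]>60: print("scene grip",st[i],ce[i],onz(s,*ce[i],.125))
L=np.array([.4883,.1872]);R=np.array([.4376,-.1488]);M=(L+R)/2
y=(L-R)/np.linalg.norm(L-R);x=np.array([y[1],-y[0]]);print("yaw",np.degrees(np.arctan2(x[1],x[0])),"mid",M,"sep",np.linalg.norm(L-R))
T=lambda u,v:(205+u/3.6-.36,130+v/3.6-.36)
S=lambda u,v:(230+u/4-.37,130+v/4-.37)
for nm,a,c in [("Ltip",T(107,93),t),("Lmid",T(190,113),t),("Lpiv",T(277,163),t),("Rtip",T(668,189),t),("Rmid",T(550,180),t),("Rpiv",T(470,203),t),
 ("s Ltip",S(428,492),s),("s Lmid",S(383,405),s),("s Rtip",S(201,104),s),("s Rmid",S(240,163),s),("s Rpiv",S(302,205),s)]:
    p=onz(c,*a,.128)[:2]; print(nm,p.round(4),"bar x,y mm",(1e3*np.array([(p-M)@x,(p-M)@y])).round(1))
```

```text
scene grip [294 144  22  29 241] [303.66804979 156.71784232] [ 0.43771865 -0.1514204   0.125     ]
scene grip [337 214  27  36 348] [349.79022989 230.78448276] [0.48786063 0.18317272 0.125     ]
yaw -8.580790287954258 mid [0.46295 0.0192 ] sep 0.33980360504267754
Ltip [0.5663 0.2181] bar x,y mm [ 72.5 212.1]
Lmid [0.5523 0.1548] bar x,y mm [ 68.1 147.5]
Lpiv [0.5156 0.0881] bar x,y mm [41.8 75.9]
Rtip [ 0.5025 -0.2033] bar x,y mm [  72.3 -214.1]
Rmid [ 0.5073 -0.1157] bar x,y mm [  64.  -126.7]
Rpiv [ 0.4886 -0.0565] bar x,y mm [ 36.6 -71. ]
s Ltip [0.5682 0.2222] bar x,y mm [ 73.8 216.4]
s Lmid [0.552 0.141] bar x,y mm [ 69.9 133.7]
s Rtip [ 0.5055 -0.2015] bar x,y mm [  75.  -211.9]
s Rmid [ 0.5132 -0.1257] bar x,y mm [  71.3 -135.8]
s Rpiv [ 0.4946 -0.0575] bar x,y mm [ 42.8 -71.1]
```

The two views agree. Bar yaw is -8.6° and the bar middle is (0.463, 0.019). The pad faces are at about (0.567, 0.184) and (0.513, -0.168). I start by moving above the left gap.

carry_out(plan=[{"travel":[0.43,0.8,0.1],"angular":[0,0,0.7],"grip":-1},{"travel":[0.43,0.8,0.1],"angular":[0,0,0.7],"grip":-1},{"travel":[0.43,0.8,0.1],"angular":[0,0,0.7],"grip":-1},{"travel":[0.43,0.8,0.1],"angular":[0,0,0.7],"grip":-1},{"travel":[0.43,0.8,0.1],"angular":[0,0,0.7],"grip":-1},{"travel":[0.43,0.8,0.1],"angular":[0,0,0.7],"grip":-1},{"travel":[0.43,0.8,0.1],"angular":[0,0,0.7],"grip":-1},{"travel":[0.43,0.8,0.1],"angular":[0,0,0.7],"grip":-1}], grip_force=20)

```text
time: 0.97
ee_pos: [0.3502, -0.261, 0.2733]
tcp_rot: [179.9, -0.1, 43.8]
wrist_force: [0.5, -0.1, 0.6]
opening: -0.0002
grasp_force: 0.0
```

carry_out(plan=[{"travel":[0.43,0.8,0],"angular":[0,0,0.7],"grip":-1},{"travel":[0.43,0.8,0],"angular":[0,0,0.7],"grip":-1},{"travel":[0.43,0.8,0],"angular":[0,0,0.7],"grip":-1},{"travel":[0.43,0.8,0],"angular":[0,0,0.7],"grip":-1},{"travel":[0.43,0.8,0],"angular":[0,0,0.7],"grip":-1},{"travel":[0.43,0.8,0],"angular":[0,0,0.7],"grip":-1},{"travel":[0.43,0.8,0],"angular":[0,0,0.7],"grip":-1},{"travel":[0.43,0.8,0],"angular":[0,0,0.7],"grip":-1}])

```text
time: 1.63
ee_pos: [0.4791, -0.0213, 0.2714]
tcp_rot: [-179.9, -0.0, 63.9]
wrist_force: [0.9, -0.6, -1.0]
opening: -0.0
grasp_force: 0.0
```

carry_out(plan=[{"travel":[0.4,0.67,0],"angular":[0,0,0.62],"grip":-1},{"travel":[0.4,0.67,0],"angular":[0,0,0.62],"grip":-1},{"travel":[0.4,0.67,0],"angular":[0,0,0.62],"grip":-1},{"travel":[0.4,0.67,0],"angular":[0,0,0.62],"grip":-1},{"travel":[0.4,0.67,0],"angular":[0,0,0.62],"grip":-1},{"travel":[0.4,0.67,0],"angular":[0,0,0.62],"grip":-1},{"travel":[0.4,0.67,0],"angular":[0,0,0.62],"grip":-1},{"travel":[0.4,0.67,0],"angular":[0,0,0.62],"grip":-1}])

```text
time: 2.3
ee_pos: [0.5981, 0.1769, 0.2709]
tcp_rot: [-179.9, 0.1, 81.5]
wrist_force: [0.1, -0.9, -0.3]
opening: -0.0001
grasp_force: 0.0
```

Run:
```python
from h import *
o=monitor.get_obs();w=cams.camera("wrist");print({k:np.array(w[k]).round(4).tolist() for k in w if k!="frame"},o["ee_pos"],o["tcp_rot"])
cv2.imwrite("pics/w1.png",w["frame"][:,:,::-1])
```

```text
{'mtx': [[309.7069, 0.0, 317.3124], [0.0, 309.7069, 202.3842], [0.0, 0.0, 1.0]], 'T_tool_cam': [[-0.0008, 0.9462, 0.3237, 0.0834], [1.0, 0.0006, 0.0006, -0.001], [0.0004, 0.3237, -0.9462, -0.1324], [0.0, 0.0, 0.0, 1.0]]} [0.59812647 0.17689625 0.27093506] [-1.79897535e+02  6.63706618e-02  8.14755319e+01]
```

View pics/w1.png

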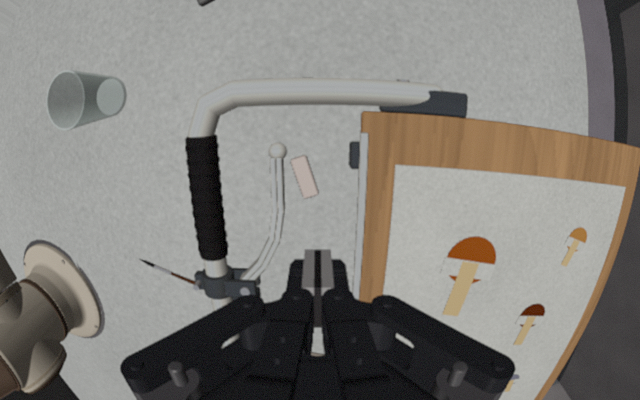

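The wrist view shows the left lever clearly: ball end at about (278,151), flat blade from (278,165) to (281,208), and shut fingertips at (303–331,255). I'll cast these onto z = 0.125.

```bash
cat >> h.py <<'E'
from scipy.spatial.transform import Rotation as Ro
def wz(o,w,u,v,z):
    K=np.array(w["mtx"]);a=np.array([u-K[0,2],v-K[1,2]]);r=np.linalg.norm(a);th=r/K[0,0];a=a/r*np.sin(th)
    T=np.array(w["T_tool_cam"]);R=Ro.from_euler("xyz",o["tcp_rot"],degrees=True).as_matrix()
    d=R@T[:3,:3]@[a[0],-a[1],-np.cos(th)];c=R@T[:3,3]+o["ee_pos"];return c+d*(z-c[2])/d[2]
M=np.array([.46295,.0192]);bx=np.array([.9888,-.1492]);by=np.array([.1492,.9888])
def bar(p): return (1e3*np.array([(p[:2]-M)@bx,(p[:2]-M)@by])).round(1)
E
python3 - <<'E'
from h import *
o=monitor.get_obs();w=cams.camera("wrist")
f=w["frame"];g=f.mean(2)
for v in (165,175,185,195,205,215): print(v,g[v,268:292].astype(int).tolist())
for nm,u,v in [("tip",278,151),("grip near end top",201,138),("grip far",212,260),("clamp pivot",247,287)]: print(nm,bar(wz(o,w,u,v,.125)))
for v in (165,185,205): print(v,[bar(wz(o,w,u,v,.133)).tolist() for u in (272,278,285)])
cv2.imwrite("pics/w1c.png",cv2.resize(f[130:310,180:370,::-1],None,fx=3.2,fy=3.2,interpolation=cv2.INTER_CUBIC))
E
```

```text
165 [163, 155, 150, 162, 165, 165, 154, 129, 131, 160, 168, 165, 158, 131, 94, 98, 140, 159, 163, 162, 162, 165, 162, 149]
175 [165, 165, 166, 168, 168, 167, 162, 145, 137, 149, 166, 168, 163, 146, 110, 91, 131, 163, 169, 164, 162, 165, 163, 163]
185 [164, 162, 153, 149, 165, 168, 164, 152, 131, 135, 165, 168, 164, 156, 122, 82, 117, 161, 167, 165, 164, 165, 165, 167]
195 [168, 171, 173, 169, 170, 168, 167, 160, 139, 142, 167, 169, 167, 161, 134, 93, 113, 164, 170, 167, 163, 163, 162, 164]
205 [162, 163, 162, 158, 156, 168, 168, 167, 157, 144, 147, 163, 168, 165, 155, 125, 100, 136, 166, 167, 168, 165, 166, 167]
215 [167, 168, 166, 169, 167, 172, 170, 168, 149, 147, 169, 173, 170, 166, 140, 119, 137, 159, 163, 159, 160, 163, 161, 163]
tip [ 72.7 212.6]
grip near end top [ -1.2 227.3]
grip far [-4.8 97.5]
clamp pivot [30.9 64.3]
165 [[67.9, 201.3], [73.4, 201.2], [79.7, 201.1]]
185 [[67.2, 182.5], [72.7, 182.5], [79.2, 182.5]]
205 [[66.2, 163.1], [71.9, 163.1], [78.5, 163.1]]
```

View pics/w1c.png

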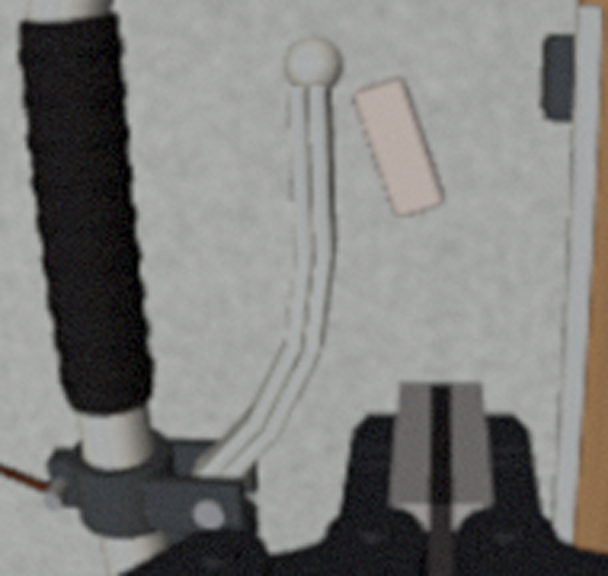

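The left blade is parallel to the bar, with its outer face at about x = 78 mm and the flat centred at about y = 178 mm in the bar frame, which matches the given dimensions. Shut finger thickness and height are fine for TCP z ≈ 0.111. I descend into the gap.

carry_out(plan=[{"travel":[0,0,-0.1],"angular":[0,0,0],"grip":-1},{"travel":[0,0,-0.2],"angular":[0,0,0],"grip":-1},{"travel":[0,0,-0.3],"angular":[0,0,0],"grip":-1},{"travel":[0,0,-0.38],"angular":[0,0,0],"grip":-1},{"travel":[0,0,-0.45],"angular":[0,0,0],"grip":-1},{"travel":[0,0,-0.5],"angular":[0,0,0],"grip":-1},{"travel":[0,0,-0.535],"angular":[0,0,0],"grip":-1},{"travel":[0,0,-0.535],"angular":[0,0,0],"grip":-1}])

```text
time: 3.07
ee_pos: [0.5966, 0.1752, 0.1101]
tcp_rot: [-179.9, 0.1, 81.3]
wrist_force: [-0.2, -0.9, 0.1]
opening: -0.0002
grasp_force: 0.0
```

carry_out(plan=[{"travel":[-0.01,0.005,0],"angular":[0,0,0],"grip":-1},{"travel":[-0.015,0.007,0],"angular":[0,0,0],"grip":-1},{"travel":[-0.02,0.009,0],"angular":[0,0,0],"grip":-1},{"travel":[-0.025,0.011,0],"angular":[0,0,0],"grip":-1},{"travel":[-0.03,0.012,0],"angular":[0,0,0],"grip":-1},{"travel":[-0.035,0.013,0],"angular":[0,0,0],"grip":-1},{"travel":[-0.04,0.014,0],"angular":[0,0,0],"grip":-1},{"travel":[-0.04,0.014,0],"angular":[0,0,0],"grip":-1}])

```text
time: 3.73
ee_pos: [0.5854, 0.1811, 0.1119]
tcp_rot: [180.0, -0.0, 81.4]
wrist_force: [-0.4, -0.7, 0.0]
opening: -0.0002
grasp_force: 0.0
```

carry_out(plan=[{"travel":[-0.013,0.002,0],"angular":[0,0,0],"grip":-1},{"travel":[-0.024,0.01,0],"angular":[0,0,0.067],"grip":-1},{"travel":[-0.036,0.017,0],"angular":[0,0,0.133],"grip":-1},{"travel":[-0.047,0.025,0],"angular":[0,0,0.2],"grip":-1},{"travel":[-0.056,0.03,0],"angular":[0,0,0.25],"grip":-1},{"travel":[-0.065,0.035,0],"angular":[0,0,0.3],"grip":-1},{"travel":[-0.073,0.039,0],"angular":[0,0,0.35],"grip":-1},{"travel":[-0.082,0.044,0],"angular":[0,0,0.4],"grip":-1}])

```text
time: 4.4
ee_pos: [0.561, 0.1942, 0.1118]
tcp_rot: [180.0, 0.0, 93.0]
wrist_force: [2.2, -0.1, -1.5]
opening: -0.0003
grasp_force: 1.3
```

Run:
```python
from h import *
o=monitor.get_obs();print(o["wrist_force"],bar(o["ee_pos"]),o["tcp_rot"])
w=cams.camera("wrist");cv2.imwrite("pics/w2.png",w["frame"][:,:,::-1])
```

```text
[ 2.21404096 -0.09802112 -1.5076995 ] [ 70.9 187.7] [1.79978250e+02 1.34314492e-03 9.29728029e+01]
```

View pics/w2.png

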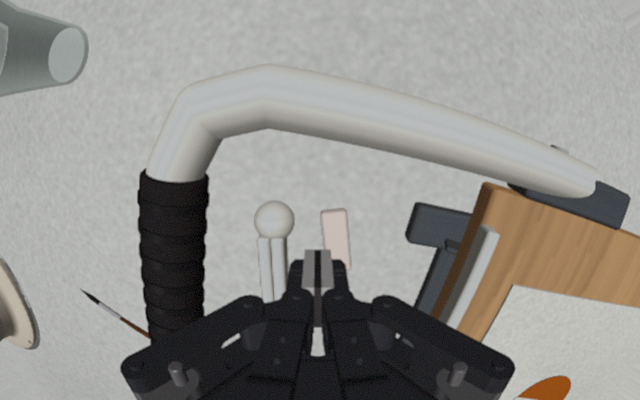

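Contact is good: the blade lies along the finger's back, with its ball at (274,220), clear of the grip. I press on to the stop.

carry_out(plan=[{"travel":[-0.005,0.002,0],"angular":[0,0,0.03],"grip":-1},{"travel":[-0.01,0.004,0],"angular":[0,0,0.06],"grip":-1},{"travel":[-0.015,0.006,0],"angular":[0,0,0.09],"grip":-1},{"travel":[-0.02,0.008,0],"angular":[0,0,0.12],"grip":-1},{"travel":[-0.025,0.01,0],"angular":[0,0,0.15],"grip":-1},{"travel":[-0.03,0.012,0],"angular":[0,0,0.17],"grip":-1},{"travel":[-0.033,0.013,0],"angular":[0,0,0.18],"grip":-1},{"travel":[-0.033,0.013,0],"angular":[0,0,0.18],"grip":-1}])

```text
time: 5.12
ee_pos: [0.5511, 0.1985, 0.1118]
tcp_rot: [180.0, -0.0, 98.1]
wrist_force: [3.9, 2.3, -2.6]
opening: -0.0003
grasp_force: 2.3
```

carry_out(plan=[{"travel":[-0.003,0,0],"angular":[0,0,0.01],"grip":-1},{"travel":[-0.005,0,0],"angular":[0,0,0.02],"grip":-1},{"travel":[-0.007,0,0],"angular":[0,0,0.02],"grip":-1},{"travel":[-0.007,0,0],"angular":[0,0,0.02],"grip":-1}])

```text
time: 5.45
ee_pos: [0.5492, 0.1986, 0.112]
tcp_rot: [179.9, -0.1, 98.6]
wrist_force: [5.0, 4.8, -1.5]
opening: -0.0004
grasp_force: 2.7
```

carry_out(plan=[{"travel":[-0.002,0.002,0],"angular":[0,0,0],"grip":-1},{"travel":[-0.004,0.003,0],"angular":[0,0,0],"grip":-1},{"travel":[-0.004,0.003,0],"angular":[0,0,0],"grip":-1}])

```text
time: 5.7
ee_pos: [0.5487, 0.1989, 0.112]
tcp_rot: [179.9, 0.0, 98.6]
wrist_force: [8.4, -0.6, -2.1]
opening: -0.0001
grasp_force: 4.0
```

Run:
```python
from h import *
o=monitor.get_obs();print(o["wrist_force"],o["torque"],bar(o["ee_pos"]),o["tcp_rot"])
w=cams.camera("wrist");cv2.imwrite("pics/w3.png",w["frame"][:,:,::-1])
```

```text
[ 8.41272309 -0.6368542  -2.08154293] [ 0.16785681 -1.53833163  0.02439924] [ 57.9 190.4] [1.79887073e+02 3.52627903e-02 9.86087309e+01]
```

View pics/w3.png

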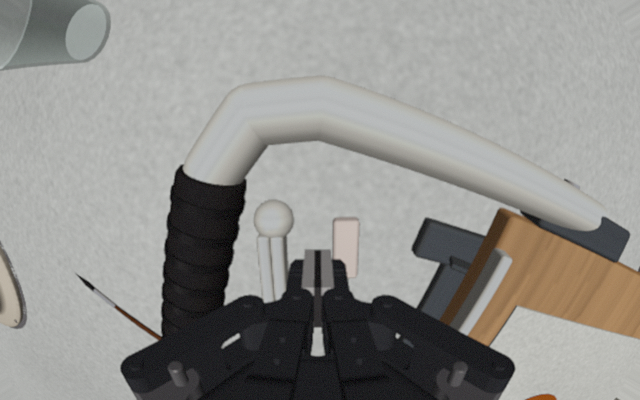

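The lever reads as at its stop: TCP bar-x is 58 mm against 58.6 predicted, with force climbing, and the grip is clear. I firm up slightly and hold.

carry_out(plan=[{"travel":[-0.003,0,0],"angular":[0,0,0],"grip":-1},{"travel":[-0.005,0,0],"angular":[0,0,0],"grip":-1},{"travel":[-0.005,0,0],"angular":[0,0,0],"grip":-1},{"travel":[-0.005,0,0],"angular":[0,0,0],"grip":-1}])

```text
time: 6.08
ee_pos: [0.5485, 0.1989, 0.1122]
tcp_rot: [179.7, 0.0, 98.6]
wrist_force: [16.1, 1.2, -4.3]
opening: -0.0002
grasp_force: 7.5
```

carry_out(plan=[{"travel":[0.001,0,0],"angular":[0,0,0],"grip":-1},{"travel":[0.001,0,0],"angular":[0,0,0],"grip":-1},{"travel":[0.001,0,0],"angular":[0,0,0],"grip":-1},{"travel":[0.001,0,0],"angular":[0,0,0],"grip":-1},{"travel":[0.001,0,0],"angular":[0,0,0],"grip":-1},{"travel":[0.001,0,0],"angular":[0,0,0],"grip":-1},{"travel":[0.001,0,0],"angular":[0,0,0],"grip":-1},{"travel":[0.001,0,0],"angular":[0,0,0],"grip":-1}])

```text
time: 6.75
ee_pos: [0.5485, 0.1989, 0.1121]
tcp_rot: [179.8, 0.0, 98.6]
wrist_force: [13.4, 1.0, -4.9]
opening: -0.0
grasp_force: 6.8
```

carry_out(plan=[{"travel":[0,0,0],"angular":[0,0,0],"grip":-1},{"travel":[0,0,0],"angular":[0,0,0],"grip":-1},{"travel":[0,0,0],"angular":[0,0,0],"grip":-1},{"travel":[0,0,0],"angular":[0,0,0],"grip":-1},{"travel":[0,0,0],"angular":[0,0,0],"grip":-1},{"travel":[0,0,0],"angular":[0,0,0],"grip":-1},{"travel":[0,0,0],"angular":[0,0,0],"grip":-1},{"travel":[0,0,0],"angular":[0,0,0],"grip":-1}])

```text
time: 7.42
ee_pos: [0.5485, 0.1989, 0.1121]
tcp_rot: [179.8, 0.0, 98.6]
wrist_force: [13.4, 0.2, -4.2]
opening: -0.0001
grasp_force: 6.8
```

carry_out(plan=[{"travel":[0.004,0,0],"angular":[0,0,0],"grip":-1},{"travel":[0.009,-0.002,0],"angular":[0,0,-0.01],"grip":-1},{"travel":[0.015,-0.003,0],"angular":[0,0,-0.02],"grip":-1},{"travel":[0.021,-0.005,0],"angular":[0,0,-0.05],"grip":-1},{"travel":[0.028,-0.008,0],"angular":[0,0,-0.09],"grip":-1},{"travel":[0.035,-0.011,0],"angular":[0,0,-0.13],"grip":-1},{"travel":[0.042,-0.014,0],"angular":[0,0,-0.17],"grip":-1},{"travel":[0.048,-0.016,0],"angular":[0,0,-0.2],"grip":-1}])

```text
time: 8.08
ee_pos: [0.5612, 0.1938, 0.1118]
tcp_rot: [-180.0, 0.0, 92.7]
wrist_force: [2.8, -1.2, 0.7]
opening: -0.0002
grasp_force: 1.2
```

carry_out(plan=[{"travel":[0.005,-0.003,0],"angular":[0,0,-0.03],"grip":-1},{"travel":[0.009,-0.005,0],"angular":[0,0,-0.05],"grip":-1},{"travel":[0.013,-0.007,0],"angular":[0,0,-0.075],"grip":-1},{"travel":[0.017,-0.009,0],"angular":[0,0,-0.1],"grip":-1},{"travel":[0.021,-0.012,0],"angular":[0,0,-0.125],"grip":-1},{"travel":[0.026,-0.014,0],"angular":[0,0,-0.15],"grip":-1},{"travel":[0.03,-0.016,0],"angular":[0,0,-0.175],"grip":-1},{"travel":[0.035,-0.019,0],"angular":[0,0,-0.2],"grip":-1}])

```text
time: 8.75
ee_pos: [0.5715, 0.1884, 0.1117]
tcp_rot: [-180.0, 0.0, 87.1]
wrist_force: [1.8, -2.2, 0.2]
opening: -0.0
grasp_force: 0.9
```

carry_out(plan=[{"travel":[0.005,-0.003,0],"angular":[0,0,-0.03],"grip":-1},{"travel":[0.01,-0.006,0],"angular":[0,0,-0.06],"grip":-1},{"travel":[0.015,-0.01,0],"angular":[0,0,-0.09],"grip":-1},{"travel":[0.02,-0.013,0],"angular":[0,0,-0.12],"grip":-1},{"travel":[0.026,-0.017,0],"angular":[0,0,-0.15],"grip":-1},{"travel":[0.031,-0.021,0],"angular":[0,0,-0.18],"grip":-1},{"travel":[0.035,-0.023,0],"angular":[0,0,-0.2],"grip":-1},{"travel":[0.038,-0.023,0],"angular":[0,0,-0.2],"grip":-1}])

```text
time: 9.42
ee_pos: [0.5829, 0.1815, 0.1117]
tcp_rot: [-180.0, -0.0, 81.4]
wrist_force: [0.0, 0.8, -0.3]
opening: 0.0002
grasp_force: 0.0
```

carry_out(plan=[{"travel":[0.004,-0.001,0],"angular":[0,0,0],"grip":-1},{"travel":[0.008,-0.001,0],"angular":[0,0,0],"grip":-1},{"travel":[0.012,-0.002,0],"angular":[0,0,0],"grip":-1},{"travel":[0.02,-0.003,0],"angular":[0,0,0],"grip":-1},{"travel":[0.03,-0.005,0],"angular":[0,0,0],"grip":-1},{"travel":[0.045,-0.007,0],"angular":[0,0,0],"grip":-1},{"travel":[0.055,-0.008,0],"angular":[0,0,0],"grip":-1},{"travel":[0.055,-0.008,0],"angular":[0,0,0],"grip":-1}])

```text
time: 10.08
ee_pos: [0.6001, 0.179, 0.1116]
tcp_rot: [180.0, 0.0, 81.4]
wrist_force: [-0.1, 0.3, 0.1]
opening: -0.0003
grasp_force: 0.0
```

Left lever is released smoothly and the fingers are clear. Now up and across to the right gap.

carry_out(plan=[{"travel":[0,0,0.07],"angular":[0,0,0],"grip":-1},{"travel":[0,0,0.17],"angular":[0,0,0],"grip":-1},{"travel":[0,0,0.27],"angular":[0,0,0],"grip":-1},{"travel":[0,0,0.37],"angular":[0,0,0],"grip":-1},{"travel":[0,0,0.45],"angular":[0,0,0],"grip":-1},{"travel":[0,0,0.51],"angular":[0,0,0],"grip":-1},{"travel":[0,0,0.53],"angular":[0,0,0],"grip":-1},{"travel":[0,0,0.53],"angular":[0,0,0],"grip":-1}])

```text
time: 10.75
ee_pos: [0.5999, 0.1793, 0.2722]
tcp_rot: [179.9, -0.1, 81.4]
wrist_force: [0.4, 0.2, 0.3]
opening: 0.0003
grasp_force: 0.0
```

carry_out(plan=[{"travel":[-0.015,-0.1,0],"angular":[0,0,0],"grip":-1},{"travel":[-0.03,-0.2,0],"angular":[0,0,0],"grip":-1},{"travel":[-0.046,-0.3,0],"angular":[0,0,0],"grip":-1},{"travel":[-0.061,-0.4,0],"angular":[0,0,0],"grip":-1},{"travel":[-0.077,-0.5,0],"angular":[0,0,0],"grip":-1},{"travel":[-0.092,-0.6,0],"angular":[0,0,0],"grip":-1},{"travel":[-0.107,-0.7,0],"angular":[0,0,0],"grip":-1},{"travel":[-0.12,-0.8,0],"angular":[0,0,0],"grip":-1}])

```text
time: 11.42
ee_pos: [0.5626, -0.0622, 0.2688]
tcp_rot: [-179.9, 0.0, 81.4]
wrist_force: [0.1, -0.4, -0.1]
opening: 0.0004
grasp_force: 0.0
```

carry_out(plan=[{"travel":[-0.015,-0.1,0],"angular":[0,0,0],"grip":-1},{"travel":[-0.03,-0.2,0],"angular":[0,0,0],"grip":-1},{"travel":[-0.046,-0.29,0],"angular":[0,0,0],"grip":-1},{"travel":[-0.055,-0.34,0],"angular":[0,0,0],"grip":-1},{"travel":[-0.063,-0.373,0],"angular":[0,0,0],"grip":-1},{"travel":[-0.063,-0.373,0],"angular":[0,0,0],"grip":-1},{"travel":[-0.063,-0.373,0],"angular":[0,0,0],"grip":-1},{"travel":[-0.063,-0.373,0],"angular":[0,0,0],"grip":-1}])

```text
time: 12.08
ee_pos: [0.5447, -0.1718, 0.2703]
tcp_rot: [-180.0, -0.0, 81.4]
wrist_force: [0.4, -0.7, 0.0]
opening: 0.0003
grasp_force: 0.0
```

Run:
```python
from h import *
o=monitor.get_obs();print(o["wrist_force"],o["ee_pos"],bar(o["ee_pos"]),o["tcp_rot"])
w=cams.camera("wrist");t=cams.camera("top")
a=cv2.resize(w["frame"],(480,300));b=cv2.resize(t["frame"][130:220,205:425],(733,300),interpolation=cv2.INTER_CUBIC)
im=np.zeros((600,733,3),np.uint8);im[:300,:480]=a;im[300:]=b
cv2.imwrite("pics/w4.png",im[:,:,::-1])
```

```text
[ 0.36273002 -0.70400934  0.02916471] [ 0.54465261 -0.1718196   0.27027947] [ 109.3 -176.7] [-1.79963078e+02 -2.11778927e-02  8.14475130e+01]
```

View pics/w4.png

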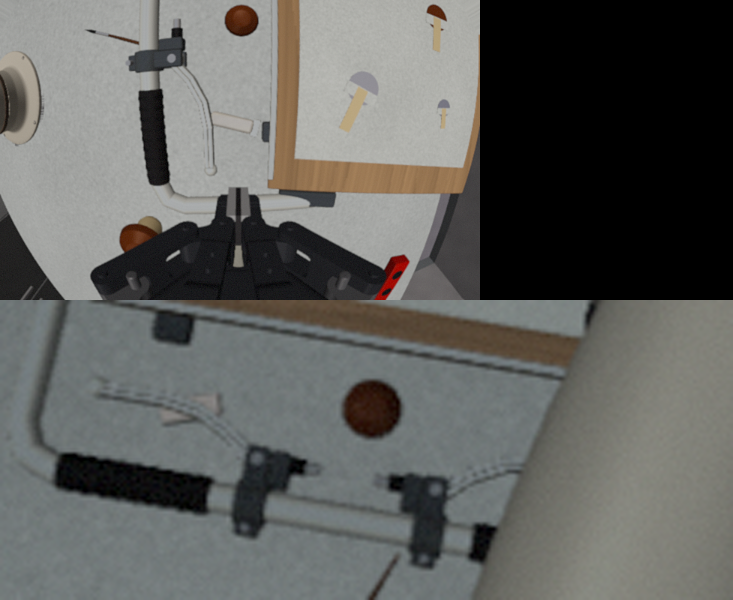

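The wrist view shows the whole right lever, with its tip at about (280,228) in full-size pixels and the grip clear. The left lever is back out. I'll check the right tip and face positions.

Run:
```python
from h import *
o=monitor.get_obs();w=cams.camera("wrist");g=w["frame"].mean(2)
print("tip",bar(wz(o,w,280,228,.125)))
for v in (150,165,180,195,210): 
    r=g[v,262:300]; u=262+int(np.argmin(r)); print(v,u,r.min(),bar(wz(o,w,u,v,.127)))
```

```text
tip [  71.5 -214.9]
150 279 67.0 [  73.6 -137.6]
165 282 74.0 [  76.  -151.5]
180 283 76.33333333333333 [  76.5 -165.7]
195 284 102.33333333333333 [  77.  -180.2]
210 284 79.66666666666667 [  76.4 -195.2]
```

carry_out(plan=[{"travel":[0,-0.003,-0.1],"angular":[0,0,0],"grip":-1},{"travel":[0,-0.003,-0.2],"angular":[0,0,0],"grip":-1},{"travel":[0,-0.003,-0.3],"angular":[0,0,0],"grip":-1},{"travel":[0,-0.003,-0.38],"angular":[0,0,0],"grip":-1},{"travel":[0,-0.003,-0.45],"angular":[0,0,0],"grip":-1},{"travel":[0,-0.003,-0.5],"angular":[0,0,0],"grip":-1},{"travel":[0,-0.003,-0.53],"angular":[0,0,0],"grip":-1},{"travel":[0,-0.003,-0.53],"angular":[0,0,0],"grip":-1}])

```text
time: 12.9
ee_pos: [0.5438, -0.1728, 0.1099]
tcp_rot: [-179.8, -0.0, 81.5]
wrist_force: [-0.5, -0.4, -0.2]
opening: 0.0001
grasp_force: 0.0
```

carry_out(plan=[{"travel":[-0.01,0.001,0],"angular":[0,0,0],"grip":-1},{"travel":[-0.016,0.001,0],"angular":[0,0,0],"grip":-1},{"travel":[-0.022,0.001,0],"angular":[0,0,0],"grip":-1},{"travel":[-0.028,0.002,0],"angular":[0,0,0],"grip":-1},{"travel":[-0.033,0.002,0],"angular":[0,0,0],"grip":-1},{"travel":[-0.038,0.003,0],"angular":[0,0,0],"grip":-1},{"travel":[-0.041,0.003,0],"angular":[0,0,0],"grip":-1},{"travel":[-0.041,0.003,0],"angular":[0,0,0],"grip":-1}])

```text
time: 13.57
ee_pos: [0.5321, -0.1728, 0.1119]
tcp_rot: [180.0, 0.0, 81.4]
wrist_force: [0.4, -0.1, 0.3]
opening: -0.0004
grasp_force: 0.0
```

carry_out(plan=[{"travel":[-0.015,0.002,0],"angular":[0,0,0],"grip":-1},{"travel":[-0.028,-0.002,0],"angular":[0,0,-0.067],"grip":-1},{"travel":[-0.041,-0.005,0],"angular":[0,0,-0.133],"grip":-1},{"travel":[-0.054,-0.009,0],"angular":[0,0,-0.2],"grip":-1},{"travel":[-0.062,-0.011,0],"angular":[0,0,-0.24],"grip":-1},{"travel":[-0.07,-0.013,0],"angular":[0,0,-0.28],"grip":-1},{"travel":[-0.078,-0.014,0],"angular":[0,0,-0.32],"grip":-1},{"travel":[-0.084,-0.015,0],"angular":[0,0,-0.36],"grip":-1}])

```text
time: 14.23
ee_pos: [0.507, -0.1774, 0.1118]
tcp_rot: [180.0, 0.0, 71.0]
wrist_force: [3.0, -1.6, -1.2]
opening: -0.0003
grasp_force: 1.5
```

carry_out(plan=[{"travel":[-0.005,0,0],"angular":[0,0,-0.03],"grip":-1},{"travel":[-0.01,-0.001,0],"angular":[0,0,-0.06],"grip":-1},{"travel":[-0.015,-0.001,0],"angular":[0,0,-0.08],"grip":-1},{"travel":[-0.019,-0.002,0],"angular":[0,0,-0.1],"grip":-1},{"travel":[-0.023,-0.002,0],"angular":[0,0,-0.12],"grip":-1},{"travel":[-0.026,-0.003,0],"angular":[0,0,-0.14],"grip":-1},{"travel":[-0.028,-0.003,0],"angular":[0,0,-0.15],"grip":-1},{"travel":[-0.028,-0.003,0],"angular":[0,0,-0.15],"grip":-1}])

```text
time: 14.9
ee_pos: [0.4986, -0.1783, 0.1119]
tcp_rot: [180.0, 0.0, 66.8]
wrist_force: [3.9, -3.9, -0.9]
opening: 0.0
grasp_force: 2.2
```

carry_out(plan=[{"travel":[-0.002,0,0],"angular":[0,0,-0.01],"grip":-1},{"travel":[-0.004,0,0],"angular":[0,0,-0.01],"grip":-1},{"travel":[-0.006,-0.001,0],"angular":[0,0,-0.01],"grip":-1},{"travel":[-0.007,-0.001,0],"angular":[0,0,-0.01],"grip":-1},{"travel":[-0.007,-0.001,0],"angular":[0,0,-0.01],"grip":-1}])

```text
time: 15.32
ee_pos: [0.4966, -0.1784, 0.1119]
tcp_rot: [180.0, -0.0, 66.5]
wrist_force: [3.2, -2.9, -0.2]
opening: 0.0001
grasp_force: 2.0
```

carry_out(plan=[{"travel":[-0.002,0,0],"angular":[0,0,0],"grip":-1},{"travel":[-0.004,0,0],"angular":[0,0,0],"grip":-1},{"travel":[-0.005,0,0],"angular":[0,0,0],"grip":-1},{"travel":[-0.005,0,0],"angular":[0,0,0],"grip":-1}])

```text
time: 15.65
ee_pos: [0.4957, -0.1784, 0.1119]
tcp_rot: [179.9, -0.0, 66.5]
wrist_force: [7.5, -2.3, -2.2]
opening: -0.0
grasp_force: 3.7
```

Force is climbing at the stop (bar-x about 62 mm, as predicted). I firm up.

carry_out(plan=[{"travel":[-0.002,0,0],"angular":[0,0,0],"grip":-1},{"travel":[-0.004,0,0],"angular":[0,0,0],"grip":-1},{"travel":[-0.004,0,0],"angular":[0,0,0],"grip":-1},{"travel":[-0.004,0,0],"angular":[0,0,0],"grip":-1}])

```text
time: 15.98
ee_pos: [0.4956, -0.1784, 0.112]
tcp_rot: [179.8, -0.1, 66.5]
wrist_force: [12.8, -3.8, -5.4]
opening: 0.0
grasp_force: 6.3
```

carry_out(plan=[{"travel":[0,0,0],"angular":[0,0,0],"grip":-1},{"travel":[0,0,0],"angular":[0,0,0],"grip":-1},{"travel":[0,0,0],"angular":[0,0,0],"grip":-1},{"travel":[0,0,0],"angular":[0,0,0],"grip":-1}])

```text
time: 16.32
ee_pos: [0.4956, -0.1784, 0.112]
tcp_rot: [179.8, -0.1, 66.5]
wrist_force: [13.1, -1.6, -4.2]
opening: 0.0002
grasp_force: 6.3
```

carry_out(plan=[{"travel":[0,0,0],"angular":[0,0,0],"grip":-1},{"travel":[0,0,0],"angular":[0,0,0],"grip":-1},{"travel":[0,0,0],"angular":[0,0,0],"grip":-1},{"travel":[0,0,0],"angular":[0,0,0],"grip":-1},{"travel":[0,0,0],"angular":[0,0,0],"grip":-1},{"travel":[0,0,0],"angular":[0,0,0],"grip":-1},{"travel":[0,0,0],"angular":[0,0,0],"grip":-1},{"travel":[0,0,0],"angular":[0,0,0],"grip":-1}])

```text
time: 16.98
ee_pos: [0.4956, -0.1784, 0.112]
tcp_rot: [179.8, -0.1, 66.5]
wrist_force: [12.6, -2.1, -5.0]
opening: 0.0001
grasp_force: 6.3
```

carry_out(plan=[{"travel":[0,0,0],"angular":[0,0,0],"grip":-1},{"travel":[0,0,0],"angular":[0,0,0],"grip":-1},{"travel":[0,0,0],"angular":[0,0,0],"grip":-1},{"travel":[0,0,0],"angular":[0,0,0],"grip":-1}])

```text
time: 17.32
ee_pos: [0.4956, -0.1784, 0.112]
tcp_rot: [179.8, -0.1, 66.5]
wrist_force: [12.3, -1.6, -4.7]
opening: -0.0
grasp_force: 6.3
```

carry_out(plan=[{"travel":[0.004,0,0],"angular":[0,0,0],"grip":-1},{"travel":[0.009,0,0],"angular":[0,0,0],"grip":-1},{"travel":[0.014,0.001,0],"angular":[0,0,0.01],"grip":-1},{"travel":[0.02,0.001,0],"angular":[0,0,0.03],"grip":-1},{"travel":[0.026,0.002,0],"angular":[0,0,0.06],"grip":-1},{"travel":[0.032,0.003,0],"angular":[0,0,0.1],"grip":-1},{"travel":[0.038,0.004,0],"angular":[0,0,0.13],"grip":-1},{"travel":[0.044,0.004,0],"angular":[0,0,0.16],"grip":-1}])

```text
time: 17.98
ee_pos: [0.5072, -0.1771, 0.1118]
tcp_rot: [-180.0, -0.0, 71.2]
wrist_force: [2.8, -1.7, 0.5]
opening: 0.0003
grasp_force: 1.5
```

carry_out(plan=[{"travel":[0.005,0.001,0],"angular":[0,0,0.025],"grip":-1},{"travel":[0.01,0.002,0],"angular":[0,0,0.05],"grip":-1},{"travel":[0.015,0.003,0],"angular":[0,0,0.075],"grip":-1},{"travel":[0.02,0.004,0],"angular":[0,0,0.1],"grip":-1},{"travel":[0.025,0.005,0],"angular":[0,0,0.125],"grip":-1},{"travel":[0.03,0.006,0],"angular":[0,0,0.155],"grip":-1},{"travel":[0.035,0.007,0],"angular":[0,0,0.185],"grip":-1},{"travel":[0.04,0.008,0],"angular":[0,0,0.21],"grip":-1}])

```text
time: 18.65
ee_pos: [0.5191, -0.1745, 0.1117]
tcp_rot: [-180.0, -0.0, 77.2]
wrist_force: [2.2, 0.1, 0.5]
opening: -0.0001
grasp_force: 0.8
```

carry_out(plan=[{"travel":[0.005,0.001,0],"angular":[0,0,0.025],"grip":-1},{"travel":[0.01,0.002,0],"angular":[0,0,0.05],"grip":-1},{"travel":[0.015,0.004,0],"angular":[0,0,0.075],"grip":-1},{"travel":[0.02,0.005,0],"angular":[0,0,0.1],"grip":-1},{"travel":[0.025,0.007,0],"angular":[0,0,0.125],"grip":-1},{"travel":[0.03,0.008,0],"angular":[0,0,0.15],"grip":-1},{"travel":[0.036,0.008,0],"angular":[0,0,0.15],"grip":-1},{"travel":[0.042,0.007,0],"angular":[0,0,0.15],"grip":-1}])

```text
time: 19.32
ee_pos: [0.5315, -0.1727, 0.1116]
tcp_rot: [-180.0, 0.0, 81.4]
wrist_force: [-0.7, 0.2, -0.2]
opening: -0.0001
grasp_force: 0.0
```

carry_out(plan=[{"travel":[0.004,-0.001,0],"angular":[0,0,0],"grip":-1},{"travel":[0.008,-0.001,0],"angular":[0,0,0],"grip":-1},{"travel":[0.012,-0.002,0],"angular":[0,0,0],"grip":-1},{"travel":[0.02,-0.003,0],"angular":[0,0,0],"grip":-1},{"travel":[0.03,-0.005,0],"angular":[0,0,0],"grip":-1},{"travel":[0.04,-0.006,0],"angular":[0,0,0],"grip":-1},{"travel":[0.045,-0.007,0],"angular":[0,0,0],"grip":-1},{"travel":[0.045,-0.007,0],"angular":[0,0,0],"grip":-1}])

```text
time: 19.98
ee_pos: [0.5455, -0.1749, 0.1117]
tcp_rot: [-180.0, -0.0, 81.4]
wrist_force: [-0.6, -1.1, 0.5]
opening: -0.0004
grasp_force: 0.0
```

carry_out(plan=[{"travel":[0,0,0.07],"angular":[0,0,0],"grip":-1},{"travel":[0,0,0.17],"angular":[0,0,0],"grip":-1},{"travel":[0,0,0.27],"angular":[0,0,0],"grip":-1},{"travel":[0,0,0.37],"angular":[0,0,0],"grip":-1},{"travel":[0,0,0.45],"angular":[0,0,0],"grip":-1},{"travel":[0,0,0.51],"angular":[0,0,0],"grip":-1},{"travel":[0,0,0.53],"angular":[0,0,0],"grip":-1},{"travel":[0,0,0.53],"angular":[0,0,0],"grip":-1}])

```text
time: 20.65
ee_pos: [0.5456, -0.175, 0.2722]
tcp_rot: [179.9, 0.0, 81.4]
wrist_force: [0.4, -0.6, 0.2]
opening: 0.0001
grasp_force: 0.0
```

Run:
```python
from h import *
o=monitor.get_obs();print(o["time"],o["wrist_force"],bar(o["ee_pos"]))
w=cams.camera("wrist");cv2.imwrite("pics/w5.png",w["frame"][:,:,::-1])
```

```text
20.65 [ 0.36722029 -0.6274623   0.22934784] [ 110.7 -179.7]
```

View pics/w5.png

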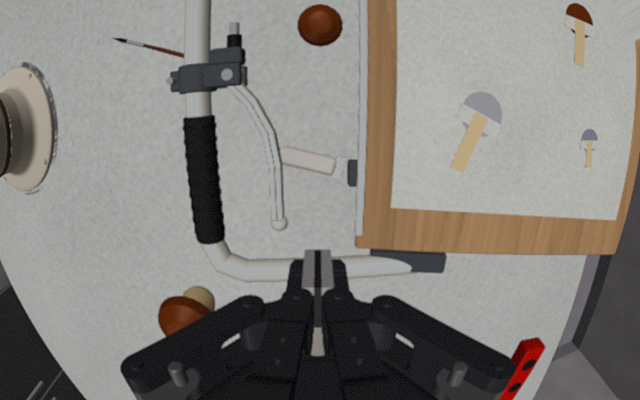

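The right lever is back at rest (tip at about (279,224), as before), nothing has moved, and the gripper is clear above. I hand the job in.

```bash
python3 -c "
from workcell import ticket
print(ticket.job_done())"
```

```text
the job is handed in; nothing more can be done
None
```

Both levers stopped short of the grab bar: left first, then right, each was pressed to its stop at about 13 N, held for at least 1.3 s and eased back out, and the job was handed in with the gripper clear; no verdict came back.

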